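Slide the full dropper bottle into its parking bay

TASK

Push the tall white dropper bottle (the one with the long cone-shaped cap) across the table into the small green three-sided parking bay until it stands upright against the bay's back wall, then draw the hand clear of it. The bottle is brim-full, tall and narrow, so push it gently and low on its body with the fingertips, so that it slides without tipping; never pinch it or lift it off the table. Leave the other things where they are.

Things in the scene. Friction and masses are not known exactly. Their poses are not given: they have to be found in the camera images.
- dropper_bottle: Tall narrow white round dropper bottle with a white cone cap: upright cylinder 41 mm in diameter up to 92 mm, then shoulder and cone, 137 mm in all; about 0.16 kg. Loose. Origin at the centre of its underside (z = 0). Pushed at 25 mm or lower it slides; near the shoulder it tips over. Starts 0.2 to 0.35 m left (+y) of the bay; it and the blue-capped bottle may have swapped places.
- bay: Low green three-sided bay fixed to the table; no sill. Origin on the table where the bottle's centre belongs; +y points out of the open mouth (to the left, up to 0.3 rad either way). Inner face of the back wall at y = -21 mm, of the side walls at x = +/-26 mm, straight to y = +4 mm, then flaring to x = +/-38 mm at y = +15 mm. Walls 15 mm high, 6 mm thick.
- buffer_bottle: White round bottle with a BLUE screw cap, 53 mm in diameter, 122 mm high: a bystander standing 8 to 13 cm to one side (in x) of the dropper bottle. Origin at the centre of its underside.
- oil_bottle: Small amber bottle with a black cap, 28 mm in diameter, 60 mm high, at the back of the table: a bystander. Origin at the centre of its underside.
- cover_glass: Small blue-and-white cardboard box, 50 x 56 x 22 mm, at the back of the table: a bystander. Origin at the centre of its underside.
- petri_dish: Clear lidded petri dish, 62 mm in diameter, 16 mm high, at the back of the table: a bystander. Origin at the centre of its underside.
- tape_roll: Roll of cream-coloured tape lying flat, 62 mm in diameter, 19 mm high, at the back of the table (a room wall rises behind the table at about x = 0.66 m): a bystander. Origin at the centre of its underside.

How it is judged:
By the outcome, as a careful person would: the job done as asked, in the order asked, and still so for the second after the job is handed in, with the robot touching nothing.
It also fails if it takes over 54 s, if anything falls off the work surface, if the arm or the gripper's body presses on something with over 40 N, if the wrist force passes 120 N, or if a joint passes its speed limit or range.

ROBOT

A 6-joint arm with a two-finger parallel gripper is mounted at the origin on a cart in front of the work surface, level with it; the furniture and walls round the work are solid. World frame = base frame: x ahead of the robot, y to its left, z up, the work surface at z = 0. Lengths are in m, angles in degrees, forces in N, time in s.
With the tool pointing down it reaches from about 0.4 to 0.825 m from the base axis. Payload 7 kg.
Tool frame: the origin (TCP) lies midway between the tips of the shut fingers; the grasp point (between the pads) lies 19 mm behind it; z points along the fingers, y is the direction in which the jaws open and shut (so a half turn about z gives the same grasp; the last joint's range is limited). The gripper opens to 88 mm and grips with 3 to 60 N. Pads are 19 mm wide; open, the fingers measure 130 mm over their backs; the gripper's body (78 mm by 193 mm) begins 47 mm behind the grasp point.
Start: joints at [-59.467, 20.546, 0.682, 0, -70.136, -16.507], TCP at [0.164, -0.655, 0.227] pointing down, gripper open.
Joint ranges: [-176.03, 176.03], [-82.01, 121.73], [-58.28, 71.71], [-173.87, 95.51], [-174.79, -0.11], [-173.66, 173.66]. Speed limits (degrees/s): [136.94, 136.94, 172.46, 180, 180, 180].

INTERFACE

Orientations are given as [roll, pitch, yaw] about the fixed x, y, z axes, in that order (R = Rz(yaw) Ry(pitch) Rx(roll)).
In Python, from plant import ctrl gives the robot as it stands. The module is installed in compiled form; this text tells all that it offers.
- The arm moves only by the tool arm_command, never from a script. Its argument "targets" is a list that holds one entry, the list of rows, each a list of 7 numbers: the turn, a rotation vector about the world's x, y, z in rad, then the shift along the world's x, y, z in cm, then the opening, from 0 (shut) to 1 (fully open). A call has 1 to 8 rows; each row is the pose to reach, as a shift and turn from the pose commanded when the call began; what a row does not reach only later rows make up. A row lasts 1/12 s, in which the tool goes at most 41.7 mm and 7.16 degrees, less where a joint would pass 70% of its speed; a pose out of reach is approached as far as the arm can. A call with a gripper value outside its range is refused whole. The fingers move at their own pace and stop on an object; the grip force is fixed at half the most. Time passes only in rows, so rows that repeat a pose let the fingers close. It gives the time, the measured TCP pose, the force and the opening at its end, in the units of the state.
- ctrl.get_obs(): the state, without advancing time (a new reading comes with each control period).
- ctrl.snapshot(name): name is "side" or "top" or "wrist"; returns the picture (384x512x3 uint8, blue, green, red); there is no depth.
- ctrl.camera_model(name): a dict with "K" (3x3 intrinsics, pixels), "xyz" and "rotation" of the camera in the world. Camera axes: x right, y up, looking along -z (the intrinsics and any distortion apply to the point x, -y, -z); pixel columns grow to the right and rows downward; lengths in m; the calibration is good to about 2 mm. The wrist camera is an equidistant fisheye: a pixel r from the principal point sees the ray r / f radians off the axis. A picture is of the moment at which its call begins: read the wrist's pose just before it. camera_model takes no time and is no camera call; for the wrist camera it gives the pose at the moment of the call.
- ctrl.close_job(): hands the job in, once; it reports no verdict.
The state is a dict: "clock": time; "joint_pos": joint angles; "qvel": joint speeds; "tau": joint torques, N m; "tool_pos": TCP position; "orientation": TCP orientation; "force": force on the tool from outside, world axes, zero at the start; "moment": the same for the moment, N m; "opening": finger opening in m.
Only numpy, scipy, OpenCV 4.12 (cv2) and the standard library are available. Lean on these libraries where they do the work, as an engineer would, in place of code of your own. Each camera call takes 0.05 s, during which the arm holds its last target. There are 200 camera calls.

## Working session

There is one attempt and no reset: what is moved stays moved. The work goes in short steps, Python scripts to look and compute and a tool call to move; the robot and the scene stay as the last step left them, time stands still between calls to the robot, and variables do not carry over. Pictures are saved under pics/ and viewed, about 8 in all and at most 12, crops included, and the job is handed in when it is done.

Besides the shell and the picture viewer there is one more tool, called after "Call:" in YAML: its name, and indented under it one key for each argument. arm_command: Moves the arm, as the interface text tells. Its arguments: {"type":"object","properties":{"targets":{"type":"array","items":{"type":"array","items":{"type":"array","items":{"type":"number"}}}}},"required":["targets"]}

```bash
mkdir -p pics; python3 - <<'E'
from plant import ctrl
import cv2,numpy as np
for n in("side","top"):
    im=ctrl.snapshot(n);cv2.imwrite(f"pics/{n}0.png",im)
    m=ctrl.camera_model(n);print(n,m)
o=ctrl.get_obs();print(o)
E
```

```text
side {'K': array([[431.70448385,   0.        , 255.53374153],
       [  0.        , 431.70448385, 195.57690475],
       [  0.        ,   0.        ,   1.        ]]), 'xyz': array([ 0.27661242, -0.56993723,  0.39349918]), 'rotation': array([ 6.52999833e+01, -5.96225222e-02, -1.61063333e+01])}
top {'K': array([[348.71170677,   0.        , 255.59096056],
       [  0.        , 348.71170677, 189.60514795],
       [  0.        ,   0.        ,   1.        ]]), 'xyz': array([0.34744963, 0.15530977, 0.88882231]), 'rotation': array([ 10.64211475,   1.51353139, -89.68938768])}
{'clock': 0.1, 'joint_pos': array([-5.94665271e+01,  2.05865391e+01,  6.38708746e-01, -1.87269971e-02,
       -7.01370957e+01, -1.65061475e+01]), 'qvel': array([ 0.02912433, -0.14290464,  0.06815629,  0.20529035, -0.04077872,
       -0.14307242]), 'tau': array([-3.71267713e-03, -5.84160876e+01,  2.93748611e+01,  7.01564535e+00,
        1.01643149e-02, -7.41978715e-05]), 'tool_pos': array([ 0.16346718, -0.65444118,  0.22571983]), 'orientation': array([ 1.79913571e+02, -7.25131560e-03, -1.65979045e+02]), 'force': array([0.45791458, 0.4353358 , 0.21684665]), 'moment': array([-0.0028224 ,  0.07395339, -0.03483338]), 'opening': 0.08805106574985858}
```

View pics/top0.png

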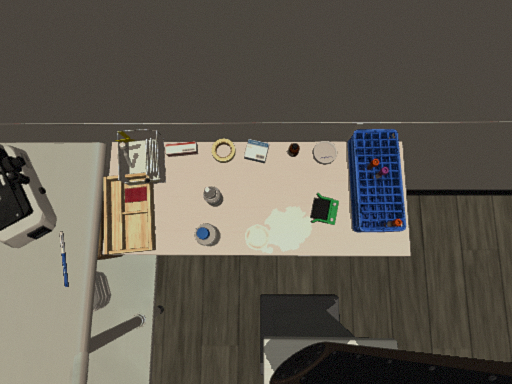

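View pics/side0.png

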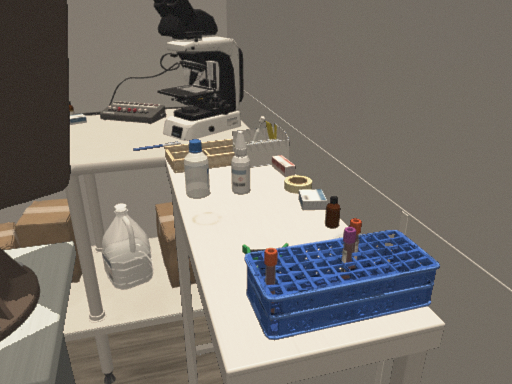

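The top view shows the dropper bottle at about (212,195), the blue-capped bottle at (205,234), and the green bay at (324,209) opening to the left. A blue tube rack stands to the right of the bay. The side view shows the dropper at (240,165).

```bash
cat > h.py <<'E'
import numpy as np,cv2
from scipy.spatial.transform import Rotation as R
from plant import ctrl
def rot(m): return R.from_euler('xyz',m['rotation'],degrees=True).as_matrix()
def ray(m,uv):
    K=m['K'];d=np.array([(uv[0]-K[0,2])/K[0,0],-(uv[1]-K[1,2])/K[1,1],-1.])
    return m['xyz'],rot(m)@d
def plane(m,uv,z):
    o,d=ray(m,uv);return o+d*(z-o[2])/d[2]
def proj(m,p):
    q=rot(m).T@(np.asarray(p)-m['xyz']);K=m['K'];return np.array([K[0,2]-K[0,0]*q[0]/q[2],K[1,2]+K[1,1]*q[1]/q[2]])
def tri(m1,u1,m2,u2):
    o1,d1=ray(m1,u1);o2,d2=ray(m2,u2)
    s=np.linalg.lstsq(np.c_[d1,-d2],o2-o1,rcond=None)[0]
    a,b=o1+s[0]*d1,o2+s[1]*d2
    return (a+b)/2,np.linalg.norm(a-b)
E
python3 - <<'E'
import cv2,numpy as np
from h import *
t=cv2.imread('pics/top0.png');s=cv2.imread('pics/side0.png')
a=cv2.resize(t[175:255,180:345],None,fx=4.8,fy=4.8,interpolation=cv2.INTER_CUBIC)
cv2.imwrite('pics/topc.png',a)
b=cv2.resize(s[120:280,165:305],None,fx=3.75,fy=3.75,interpolation=cv2.INTER_CUBIC)
cv2.imwrite('pics/sidec.png',b)
hsv=cv2.cvtColor(t,cv2.COLOR_BGR2HSV)
g=cv2.inRange(hsv,(45,100,40),(85,255,255))
mt=ctrl.camera_model('top')
c=max(cv2.findContours(g,0,2)[0],key=cv2.contourArea)
ap=cv2.convexHull(c)[:,0]
for p in ap: print(p,plane(mt,p,.015).round(4))
for n,im in(('t',t),('s',s)):
    h=cv2.cvtColor(im,cv2.COLOR_BGR2HSV);print(n,[ (cv2.boundingRect(c),cv2.contourArea(c)) for c in cv2.findContours(cv2.inRange(h,(45,100,40),(85,255,255)),0,2)[0]])
E
```

```text
[338 201] [ 0.4825 -0.0285  0.015 ]
[337 207] [ 0.4672 -0.0255  0.015 ]
[335 218] [ 0.4395 -0.0195  0.015 ]
[334 223] [ 0.427  -0.0165  0.015 ]
[333 224] [ 0.4245 -0.014   0.015 ]
[312 222] [0.4294 0.038  0.015 ]
[312 221] [0.4319 0.0379 0.015 ]
[317 194] [0.5003 0.0236 0.015 ]
[318 193] [0.5029 0.0211 0.015 ]
t [((312, 193, 27, 32), 224.0)]
s [((253, 257, 5, 3), 6.0), ((280, 255, 2, 1), 0.0), ((243, 245, 8, 8), 30.5), ((283, 244, 5, 3), 4.0)]
```

View pics/topc.png

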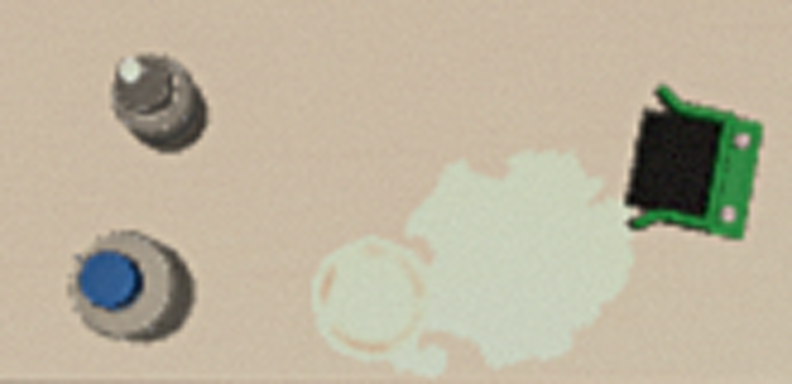

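View pics/sidec.png

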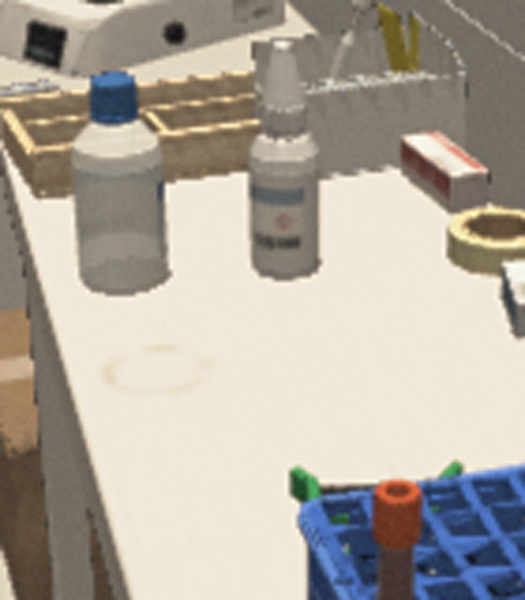

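The crops show the following:
- **Top crop:** the cone tip is at (129,69), the bay flare tips at about (662,90) and (632,225), the back flange corners at (762,125) and (742,238), and the black floor from (640,110) to (718,213).
- **Side crop:** the cone tip is at (282,42), the bottle base at the bottom is at (285,278), and the bay tips are at (302,485) and (453,470).

```bash
python3 - <<'E'
from h import *
mt=ctrl.camera_model('top');ms=ctrl.camera_model('side')
T=lambda u,v:((u+.5)/4.8-.5+180,(v+.5)/4.8-.5+175)
S=lambda u,v:((u+.5)/3.75-.5+165,(v+.5)/3.75-.5+120)
print('tip',tri(mt,T(129,69),ms,S(282,42)))
print('bluecap',tri(mt,T(108,279),ms,S(113,78)))
# base: body edges at z~.0: front bottom, side left/right
for uv in [(285,278),(251,265),(320,265)]: print('side base',plane(ms,S(*uv),0))
for uv in [(172,152),(205,110)]: print('top base edges',plane(mt,T(*uv),0))
print('baytips',tri(mt,T(662,90),ms,S(453,466)),tri(mt,T(634,226),ms,S(296,470)))
for z in (.0,.015):
  for uv in [(662,90),(634,226),(762,125),(742,238),(722,120),(707,216),(645,110),(628,205),(730,122),(712,216)]: print(z,uv,plane(mt,T(*uv),z).round(4))
print('buffer edges'); 
for uv in [(79,283),(170,283),(123,294)]: print(plane(ms,S(*uv),0).round(4))
# blue rack corners on top
t=cv2.imread('pics/top0.png');h=cv2.cvtColor(t,cv2.COLOR_BGR2HSV)
c=max(cv2.findContours(cv2.inRange(h,(105,120,60),(125,255,255)),0,2)[0],key=cv2.contourArea)
x,y,w,hh=cv2.boundingRect(c);print('rack',x,y,w,hh,plane(mt,(x,y),.06),plane(mt,(x+w,y+hh),.06))
E
```

```text
tip (array([0.48946433, 0.28399992, 0.13848809]), np.float64(0.0005381100099103206))
bluecap (array([0.39491814, 0.29319756, 0.12287368]), np.float64(0.0001662066736644489))
side base [0.48546072 0.27008602 0.        ]
side base [0.47057117 0.29386093 0.        ]
side base [0.5102046  0.28251688 0.        ]
top base edges [0.47060963 0.28306435 0.        ]
top base edges [0.49349352 0.26580862 0.        ]
baytips (array([0.5015785 , 0.02219284, 0.01309823]), np.float64(0.0015015323033751322)) (array([0.43097001, 0.03836197, 0.01309026]), np.float64(0.001311846164742338))
0.0 (662, 90) [0.5046 0.02   0.    ]
0.0 (634, 226) [0.4316 0.0367 0.    ]
0.0 (762, 125) [ 0.4857 -0.0326  0.    ]
0.0 (742, 238) [ 0.4254 -0.0199  0.    ]
0.0 (722, 120) [ 0.4884 -0.0115  0.    ]
0.0 (707, 216) [ 0.437  -0.0019  0.    ]
0.0 (645, 110) [0.4937 0.0294 0.    ]
0.0 (628, 205) [0.4427 0.0396 0.    ]
0.0 (730, 122) [ 0.4873 -0.0157  0.    ]
0.0 (712, 216) [ 0.437  -0.0045  0.    ]
0.015 (662, 90) [0.502  0.0223 0.015 ]
0.015 (634, 226) [0.4301 0.0387 0.015 ]
0.015 (762, 125) [ 0.4834 -0.0295  0.015 ]
0.015 (742, 238) [ 0.4241 -0.0169  0.015 ]
0.015 (722, 120) [ 0.486  -0.0087  0.015 ]
0.015 (707, 216) [0.4355 0.0008 0.015 ]
0.015 (645, 110) [0.4913 0.0315 0.015 ]
0.015 (628, 205) [0.4411 0.0416 0.015 ]
0.015 (730, 122) [ 0.4849 -0.0128  0.015 ]
0.015 (712, 216) [ 0.4355 -0.0018  0.015 ]
buffer edges
[0.3683 0.2963 0.    ]
[0.4193 0.2817 0.    ]
[0.3905 0.2742 0.    ]
rack 348 129 58 103 [ 0.65632056 -0.05061817  0.06      ] [ 0.40240185 -0.17438316  0.06      ]
```

```bash
python3 - <<'E'
from h import *
o=ctrl.get_obs();m=ctrl.camera_model('wrist')
Rt=R.from_euler('xyz',o['orientation'],degrees=True).as_matrix()
print('cam in tool',Rt.T@(m['xyz']-o['tool_pos']),Rt.T@rot(m)[:,2],m['K'][0])
mt=ctrl.camera_model('top');ms=ctrl.camera_model('side')
for uv in [(153,180),(153,250),(158,130),(158,180)]: print(uv,plane(mt,uv,.0),plane(mt,uv,.05))
S=lambda u,v:((u+.5)/3.75-.5+165,(v+.5)/3.75-.5+120)
for uv in [(40,195),(258,172),(345,172)]:print('side tray base',plane(ms,S(*uv),0))
# tray / acrylic top heights
print(tri(mt,(153,250),ms,S(35,152)),tri(mt,(158,130),ms,S(458,72)))
E
```

```text
cam in tool [ 0.06724958  0.000955   -0.15897628] [ 2.50638157e-01  9.45016166e-04 -9.68080380e-01] [297.31863964   0.         262.14061061]
(153, 180) [0.53996084 0.44962623 0.        ] [0.52913127 0.43306969 0.05      ]
(153, 250) [0.35867948 0.43871173 0.        ] [0.35804776 0.42276917 0.05      ]
(158, 130) [0.67811008 0.44432346 0.        ] [0.65950904 0.42806523 0.05      ]
(158, 180) [0.53995688 0.43637729 0.        ] [0.52912753 0.42056606 0.05      ]
side tray base [3.62529270e-01 4.43122023e-01 5.55111512e-17]
side tray base [ 5.11060171e-01  4.45275432e-01 -5.55111512e-17]
side tray base [ 5.68397122e-01  4.28889903e-01 -5.55111512e-17]
(array([0.35923161, 0.42712817, 0.03602988]), np.float64(0.0020234246508802362)) (array([0.64978852, 0.42318337, 0.06682722]), np.float64(0.00674023348891745))
```

Call:
arm_command:
  targets:
    - [[0,0,0.12,3,2,0.5,0.3],[0,0,0.24,6,5,1,0.27],[0,0,0.36,9,8,2,0.27],[0,0,0.48,12,11,2,0.27],[0,0,0.6,15,14,2,0.27],[0,0,0.72,18,17,2,0.27],[0,0,0.84,20,20,2,0.27],[0,0,0.96,22,23,2,0.27]]

```text
clock: 0.77
tool_pos: [0.3848, -0.4227, 0.2461]
orientation: [180.0, 0.0, -110.6]
force: [0.4, -0.8, -0.1]
opening: 0.0395
```

Call:
arm_command:
  targets:
    - [[0,0,0.1,2,3.5,0,0.27],[0,0,0.2,4,7,0,0.27],[0,0,0.3,6,10.5,0,0.27],[0,0,0.36,8,14,0,0.27],[0,0,0.36,9,17.8,0,0.27],[0,0,0.36,10,21.6,0,0.27],[0,0,0.36,10.5,25.4,0,0.27],[0,0,0.36,10.5,29.2,0,0.27]]

```text
clock: 1.43
tool_pos: [0.4889, -0.1309, 0.2461]
orientation: [180.0, -0.0, -90.3]
force: [0.5, 0.6, 0.2]
opening: 0.0237
```

Call:
arm_command:
  targets:
    - [[0,0,0,0,3.8,0,0.27],[0,0,0,0,7.6,0,0.27],[-0.09,0,0,0,11.4,0,0.27],[-0.18,0,0,0,15.2,0,0.27],[-0.27,0,0,0,19,0,0.27],[-0.36,0,0,0,22.8,0,0.27],[-0.45,0,0,0,26.6,0,0.27],[-0.54,0,0,0,30.4,0,0.27]]

```text
clock: 2.1
tool_pos: [0.488, 0.1733, 0.2474]
orientation: [-179.6, -31.1, -90.4]
force: [2.0, -0.7, 0.5]
opening: 0.0239
```

Call:
arm_command:
  targets:
    - [[-0.09,0,0,0,3.8,0,0.27],[-0.09,0,0,0,7.6,0,0.27],[-0.09,0,0,0,11.4,0,0.27],[-0.09,0,0,0,15.2,0,0.27],[-0.09,0,0,0,16.5,0,0.27],[-0.09,0,0,0,16.5,0,0.27]]

```text
clock: 2.6
tool_pos: [0.4883, 0.3395, 0.2447]
orientation: [-179.8, -36.2, -90.2]
force: [-0.3, -0.0, -0.1]
opening: 0.0235
```

```bash
python3 - <<'E'
from h import *
o=ctrl.get_obs()
for k in('clock','joint_pos','tool_pos','orientation','opening','force'):print(k,o[k])
m=ctrl.camera_model('wrist');print(m)
im=ctrl.snapshot('wrist')
cv2.imwrite('pics/w1.png',cv2.resize(im,None,fx=1.5,fy=1.5))
E
```

```text
clock 2.6
joint_pos [ 63.44856336  28.78011299   0.30182763  15.40841041 -94.52833692
 -66.96671841]
tool_pos [0.488296   0.3395071  0.24470334]
orientation [-179.80349227  -36.18483089  -90.22870036]
opening 0.023504370456143443
force [-0.28603302 -0.02510818 -0.09724193]
{'K': array([[297.31863964,   0.        , 262.14061061],
       [  0.        , 297.31863964, 190.65884391],
       [  0.        ,   0.        ,   1.        ]]), 'xyz': array([0.48761372, 0.3795684 , 0.41283561]), 'rotation': array([2.17148530e+01, 1.66063399e-01, 1.79875963e+02])}
```

View pics/w1.png

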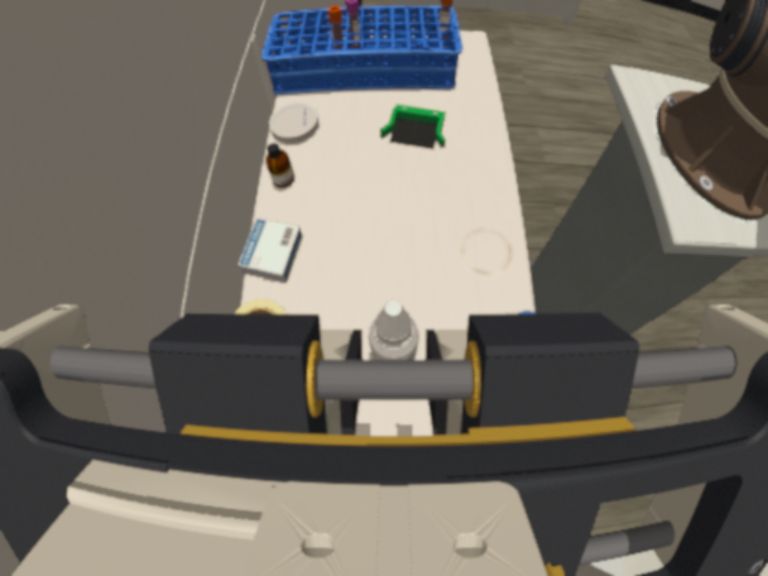

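The wrist view shows the dropper tip at (393,308) in the enlarged picture, centred between the fingers. The bay flare tips are at (384,133) and (443,141), and its black floor faces us. I'll cross-check with fisheye rays.

```bash
cat >> h.py <<'E'
def fray(m,uv):
    K=m['K'];p=np.array([uv[0]-K[0,2],-(uv[1]-K[1,2])]);r=np.hypot(*p);th=r/K[0,0]
    return m['xyz'],rot(m)@np.r_[np.sin(th)*p/max(r,1e-9),-np.cos(th)]
def fplane(m,uv,z):
    o,d=fray(m,uv);return o+d*(z-o[2])/d[2]
E
python3 - <<'E'
from h import *
m=ctrl.camera_model('wrist');f=lambda u,v:((u+.5)/1.5-.5,(v+.5)/1.5-.5)
print('tip',fplane(m,f(393,303),.137))
for uv in[(384,133),(443,141)]:print('bay tip',fplane(m,f(*uv),.015))
im=ctrl.snapshot('wrist');h=cv2.cvtColor(im,cv2.COLOR_BGR2HSV)
c=max(cv2.findContours(cv2.inRange(h,(45,100,40),(85,255,255)),0,2)[0],key=cv2.contourArea)
for p in cv2.convexHull(c)[:,0]:print(p,fplane(m,p,.015).round(4))
E
```

```text
tip [0.4883034  0.27950376 0.137     ]
bay tip [0.49850157 0.02641144 0.015     ]
bay tip [0.43018446 0.03842348 0.015     ]
[266  71] [ 0.4802 -0.0175  0.015 ]
[274  72] [ 0.4656 -0.0149  0.015 ]
[280  73] [ 0.4547 -0.0124  0.015 ]
[295  76] [ 0.4276 -0.0052  0.015 ]
[295  95] [0.4307 0.0411 0.015 ]
[294  97] [0.4327 0.0458 0.015 ]
[254  90] [0.5017 0.0299 0.015 ]
[254  87] [0.5018 0.0228 0.015 ]
[262  74] [ 0.4876 -0.0096  0.015 ]
[265  71] [ 0.4821 -0.0175  0.015 ]
```

Call:
arm_command:
  targets:
    - [[0,0,0,0,-0.5,-3.5,0.27],[0,0,0,0,-1.1,-7,0.27],[0,0,0,0,-1.1,-10.5,0.27],[0,0,0,0,-1.1,-14,0.27],[0,0,0,0,-1.1,-17,0.27],[0,0,0,0,-1.1,-19.5,0.27],[0,0,0,0,-1.1,-21.5,0.27],[0,0,0,0,-1.1,-21.5,0.27]]

```text
clock: 3.37
tool_pos: [0.4872, 0.3216, 0.0284]
orientation: [180.0, -36.4, -90.4]
force: [-0.4, -0.4, -0.6]
opening: 0.0239
```

Call:
arm_command:
  targets:
    - [[0,0,0,0,0,-0.6,0.27],[0,0,0,0,0,-1.2,0.27],[0,0,0,0.1,0,-1.8,0.27],[0,0,0,0.1,0,-1.8,0.27],[0,0,0,0.1,0,-1.8,0.27]]

```text
clock: 3.78
tool_pos: [0.4897, 0.3252, 0.014]
orientation: [-179.7, -36.1, -90.4]
force: [0.3, 0.6, 0.1]
opening: 0.0234
```

```bash
python3 - <<'E'
from h import *
o=ctrl.get_obs()
for k in('tool_pos','orientation','opening','force'):print(k,o[k])
im=ctrl.snapshot('side')
cv2.imwrite('pics/s2.png',cv2.resize(im[110:260,150:310],None,fx=4,fy=4,interpolation=2))
E
```

```text
tool_pos [0.48974458 0.32523091 0.01403066]
orientation [-179.72542519  -36.06373558  -90.44552011]
opening 0.023432834696861127
force [0.34905665 0.64665349 0.08654283]
```

View pics/s2.png

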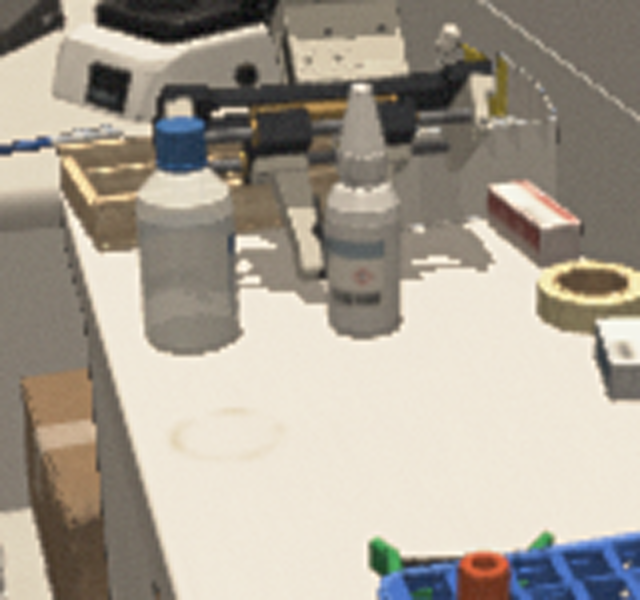

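The side crop shows the fingers down behind the dropper (tip at about (310,272)), clear of both bottles and the tray. I'll start the slow push.

Call:
arm_command:
  targets:
    - [[0,0,0,0,-0.4,-0.1,0.27],[0,0,0,0,-0.8,-0.2,0.27],[0,0,0,0,-1.1,-0.2,0.27],[0,0,0,0,-1.4,-0.2,0.27],[0,0,0,0,-1.7,-0.2,0.27],[0,0,0,0,-2.0,-0.2,0.27],[0,0,0,0,-2.3,-0.2,0.27],[0,0,0,0,-2.6,-0.2,0.27]]

```text
clock: 4.5
tool_pos: [0.4898, 0.2993, 0.0117]
orientation: [-179.7, -36.0, -90.4]
force: [-0.4, 2.2, 0.6]
opening: 0.0239
```

Call:
arm_command:
  targets:
    - [[0,0,0,0,-0.3,0,0.27],[0,0,0,0,-0.6,0,0.27],[0,0,0,0,-0.9,0,0.27],[0,0,0,0,-1.2,0,0.27],[0,0,0,0,-1.5,0,0.27],[0,0,0,0,-1.8,0,0.27],[0,0,0,0,-2.0,0,0.27],[0,0,0,0,-2.1,0,0.27]]

```text
clock: 5.17
tool_pos: [0.4895, 0.2777, 0.0116]
orientation: [-179.8, -36.1, -90.4]
force: [0.1, 1.2, 0.3]
opening: 0.0236
```

```bash
python3 - <<'E'
from h import *
o=ctrl.get_obs()
for k in('clock','tool_pos','orientation','opening','force'):print(k,o[k])
a=ctrl.snapshot('side')[110:260,150:310];b=ctrl.snapshot('top')[165:255,180:340]
a=cv2.resize(a,(400,375),interpolation=2);b=cv2.resize(b,(667,375)[:2],interpolation=2)[:,:400]
cv2.imwrite('pics/s3.png',np.hstack([a,b]))
E
```

```text
clock 5.1667
tool_pos [0.48951762 0.2776583  0.01157792]
orientation [-179.75989821  -36.10849129  -90.43421609]
opening 0.02357388506763055
force [0.10734953 1.24261645 0.25199352]
```

View pics/s3.png

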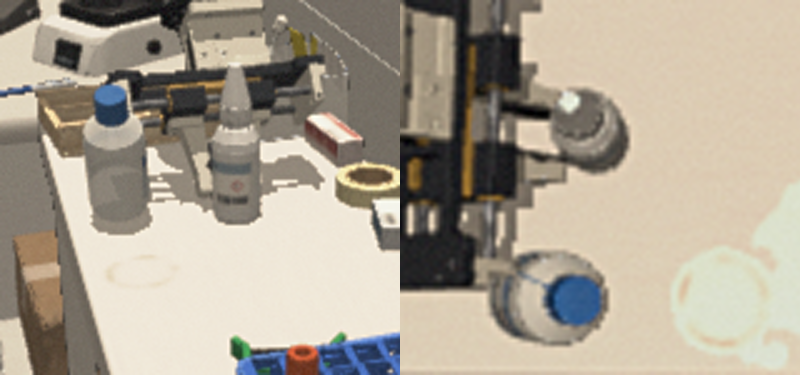

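The top crop shows the blue cap at (578,298), displaced about 4 cm in −y. The gripper's wide body is leaning on the blue-capped bottle and tilting it, while the dropper is fine. I'll back off slowly so it settles back upright.

Call:
arm_command:
  targets:
    - [[0,0,0,0,0.4,0,0.27],[0,0,0,0,0.8,0,0.27],[0,0,0,0,1.2,0,0.27],[0,0,0,0,1.6,0,0.27],[0,0,0,0,2.0,0,0.27],[0,0,0,0,2.4,0,0.27],[0,0,0,0,2.8,0,0.27],[0,0,0,0,3.2,0,0.27]]

```text
clock: 5.93
tool_pos: [0.4896, 0.3107, 0.0115]
orientation: [-179.7, -36.1, -90.4]
force: [-0.8, 1.2, -0.6]
opening: 0.0236
```

Call:
arm_command:
  targets:
    - [[0,0,0,0,0.4,0,0.27],[0,0,0,0,0.8,0,0.27],[0,0,0,0,1.2,0,0.27],[0,0,0,0,1.6,0,0.27],[0,0,0,0,1.6,0,0.27],[0,0,0,0,1.6,0,0.27]]

```text
clock: 6.43
tool_pos: [0.4895, 0.3263, 0.0115]
orientation: [-179.8, -36.1, -90.4]
force: [0.2, -0.2, 0.0]
opening: 0.0234
```

```bash
python3 - <<'E'
from h import *
o=ctrl.get_obs()
for k in('clock','tool_pos','orientation','opening','force'):print(k,o[k])
A=ctrl.snapshot('side');B=ctrl.snapshot('top')
cv2.imwrite('pics/A4.png',A);cv2.imwrite('pics/B4.png',B)
a=cv2.resize(A[110:260,150:310],(400,375),interpolation=2);b=cv2.resize(B[165:255,180:276],(400,375),interpolation=2)
cv2.imwrite('pics/s4.png',np.hstack([a,b]))
for im,m in((A,'side'),(B,'top'),(cv2.imread('pics/side0.png'),'side0'),(cv2.imread('pics/top0.png'),'top0')):
    h=cv2.inRange(cv2.cvtColor(im,cv2.COLOR_BGR2HSV),(100,110,60),(120,255,255))
    for c in cv2.findContours(h,0,2)[0]:
        r=cv2.boundingRect(c)
        if cv2.contourArea(c)>60 and r[0]<235: print(m,r)
E
```

```text
clock 6.4333
tool_pos [0.48951055 0.32631528 0.01147446]
orientation [-179.75588607  -36.09878984  -90.40972978]
opening 0.02343564394897729
force [ 0.18749754 -0.17830294  0.02708237]
side (189, 139, 12, 14)
side (33, 129, 14, 9)
top (197, 228, 12, 11)
side0 (190, 139, 11, 14)
top0 (197, 228, 12, 11)
```

View pics/s4.png

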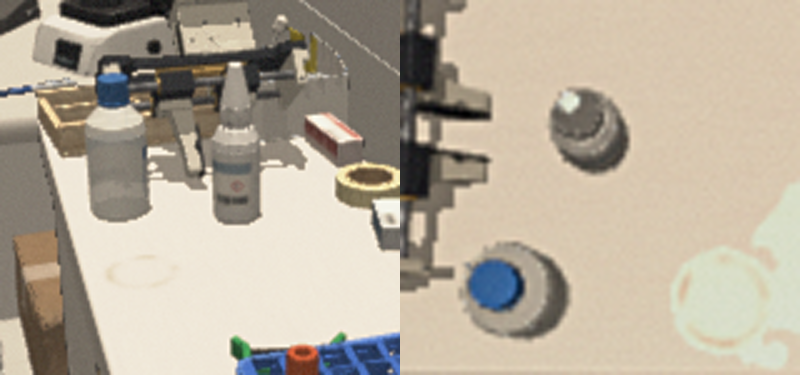

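The blue-capped bottle settled back upright at its original pixels, and its top-view cap box is identical to the start. The dropper has not visibly moved. To keep the body clear I'll push the first stretch with the −x finger alone, with the hand offset towards +x. First I'll check the bystanders' clearance and re-measure the dropper.

```bash
python3 - <<'E'
from h import *
mt=ctrl.camera_model('top');ms=ctrl.camera_model('side')
t=cv2.imread('pics/top0.png')
for nm,uv,z in [('tape low-x edge',(223,162),.0),('tape left',(211,150),.015),('tape right',(236,150),.015),('cover bl',(245,159),.0),('cover br',(267,162),.0),('oil',(293,156),.0),('petri',(324,163),0)]:print(nm,plane(mt,uv,z).round(3))
B=lambda u,v:((u-400+.5)/4.167-.5+180,(v+.5)/4.167-.5+165)
S=lambda u,v:((u+.5)/2.5-.5+150,(v+.5)/2.5-.5+110)
print('drop tip',tri(mt,B(567,101),ms,S(234,65)))
print('bluecap',tri(mt,B(497,284),ms,S(112,76)))
print('base front',plane(ms,S(237,222),0))
print('base side edges',plane(ms,S(214,214),0),plane(ms,S(260,214),0))
E
```

```text
tape low-x edge [0.589 0.266 0.   ]
tape left [0.617 0.297 0.015]
tape right [0.617 0.231 0.015]
cover bl [0.597 0.208 0.   ]
cover br [0.588 0.15  0.   ]
oil [0.605 0.082 0.   ]
petri [0.585 0.001 0.   ]
drop tip (array([0.48979957, 0.25519998, 0.1363278 ]), np.float64(0.0012565420336398253))
bluecap (array([0.39444203, 0.29123489, 0.12425076]), np.float64(0.000766556532820577))
base front [0.48737438 0.24397854 0.        ]
base side edges [0.47226292 0.26545121 0.        ] [5.10897987e-01 2.54389940e-01 5.55111512e-17]
```

Call:
arm_command:
  targets:
    - [[0,0,0,0.6,0,0,0.614],[0,0,0,1.4,-0.2,0,0.614],[0,0,0,2.2,-0.4,0,0.614],[0,0,0,3.0,-0.6,0,0.614],[0,0,0,3.8,-0.9,0,0.614],[0,0,0,3.8,-1.1,0,0.614],[0,0,0,3.8,-1.2,0,0.614],[0,0,0,3.8,-1.2,0,0.614]]

```text
clock: 7.2
tool_pos: [0.5275, 0.3135, 0.0115]
orientation: [-179.8, -36.1, -90.5]
force: [0.3, 0.3, 0.7]
opening: 0.0539
```

Call:
arm_command:
  targets:
    - [[0,0,0,0,-0.4,0,0.614],[0,0,0,0,-0.8,0,0.614],[0,0,0,0,-1.2,0,0.614],[0,0,0,0,-1.6,0,0.614],[0,0,0,0,-2.0,0,0.614],[0,0,0,0,-2.4,0,0.614],[0,0,0,0,-2.8,0,0.614],[0,0,0,0,-3.2,0,0.614]]

```text
clock: 7.87
tool_pos: [0.5276, 0.2817, 0.0116]
orientation: [-179.7, -36.1, -90.4]
force: [0.6, -0.1, 0.4]
opening: 0.0538
```

Call:
arm_command:
  targets:
    - [[0,0,0,0,-0.3,0,0.614],[0,0,0,0,-0.6,0,0.614],[0,0,0,0,-0.9,0,0.614],[0,0,0,0,-1.2,0,0.614],[0,0,0,0,-1.5,0,0.614],[0,0,0,0,-1.7,0,0.614]]

```text
clock: 8.37
tool_pos: [0.5276, 0.2649, 0.0116]
orientation: [-179.7, -36.1, -90.4]
force: [0.2, 2.2, -0.7]
opening: 0.0536
```

```bash
cat >> h.py <<'E'
def look(name=None):
    o=ctrl.get_obs();print(round(o['clock'],2),o['tool_pos'].round(4),o['orientation'].round(1),o['opening'].round(4),o['force'].round(1))
    T=ctrl.snapshot('top');S=ctrl.snapshot('side');mt=ctrl.camera_model('top');ms=ctrl.camera_model('side')
    for im,n in((T,'top'),(S,'side')):
        h=cv2.inRange(cv2.cvtColor(im,cv2.COLOR_BGR2HSV),(100,110,60),(120,255,255))
        print('blue',n,[cv2.boundingRect(c) for c in cv2.findContours(h,0,2)[0] if 60<cv2.contourArea(c)<300 and cv2.boundingRect(c)[0]<240 and cv2.boundingRect(c)[0]>100])
    # cone tip in top: bright, unsaturated, compact, rows above the light patch
    h=cv2.cvtColor(T,cv2.COLOR_BGR2HSV);k=cv2.inRange(h,(0,0,175),(180,35,255))
    k[:180]=0;k[214:]=0;k[:,:185]=0;k[:,345:]=0
    for c in cv2.findContours(k,0,1)[0]:
        if cv2.contourArea(c)>=3:
            M=cv2.moments(c);u=(M['m10']/M['m00'],M['m01']/M['m00']);print('tip?',np.round(u,1),cv2.contourArea(c),plane(mt,u,.134).round(4))
    if name:
        a=cv2.resize(S[110:290,150:330],(375,375),interpolation=2);b=cv2.resize(T[175:265,195:297],(425,375),interpolation=2) if name[0]!='z' else cv2.resize(T[165:255,245:347],(425,375),interpolation=2)
        cv2.imwrite(f'pics/{name}.png',np.hstack([a,b]))
E
python3 -c "
from h import *
look('m5')"
```

```text
Traceback (most recent call last):
  File "h.py", line 23, in look
    o=ctrl.get_obs();print(round(o['clock'],2),o['tool_pos'].round(4),o['orientation'].round(1),o['opening'].round(4),o['force'].round(1))
                                                                                                ^^^^^^^^^^^^^^^^^^
AttributeError: 'float' object has no attribute 'round'
```

```bash
sed -i "s/o\['opening'\].round(4)/round(o['opening'],4)/" h.py; python3 -c "
from h import *
look('m5')"
```

```text
8.37 [0.5276 0.2649 0.0116] [-179.7  -36.1  -90.4] 0.0536 [ 0.2  2.2 -0.7]
blue top [(197, 228, 12, 11)]
blue side [(190, 139, 12, 13)]
tip? [289.2 210.4] 134.0 [0.4433 0.1028 0.134 ]
tip? [227.5 189. ] 10.0 [0.4906 0.2381 0.134 ]
```

View pics/m5.png

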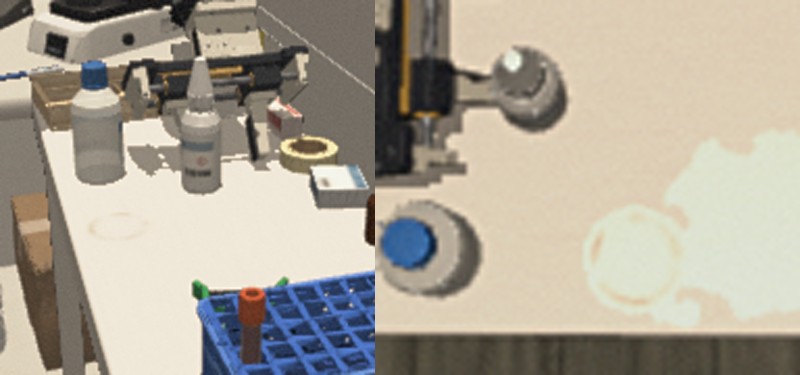

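The picture shows the blue-capped bottle upright and untouched with a gap to the hand, and the single finger squarely behind the dropper (tip at (510,62)). The automatic tip fix of (0.491, 0.238) agrees, so I'll continue.

Call:
arm_command:
  targets:
    - [[0,0,0,0,-0.3,0,0.614],[0,0,0,0,-0.7,0,0.614],[0,0,0,0,-1.1,0,0.614],[0,0,0,0,-1.5,0,0.614],[0,0,0,0,-1.9,0,0.614],[0,0,0,0,-2.3,0,0.614],[0,0,0,0,-2.7,0,0.614],[0,0,0,0,-3.1,0,0.614]]

```text
clock: 9.13
tool_pos: [0.5276, 0.2337, 0.0116]
orientation: [-179.8, -36.1, -90.4]
force: [0.2, 1.5, 0.9]
opening: 0.0539
```

Call:
arm_command:
  targets:
    - [[0,0,0,0,-0.4,0,0.614],[0,0,0,0,-0.8,0,0.614],[0,0,0,0,-1.2,0,0.614],[0,0,0,0,-1.6,0,0.614],[0,0,0,0,-2.0,0,0.614],[0,0,0,0,-2.3,0,0.614],[0,0,0,0,-2.6,0,0.614],[0,0,0,0,-2.8,0,0.614]]

```text
clock: 9.8
tool_pos: [0.5275, 0.2057, 0.0116]
orientation: [-179.8, -36.1, -90.4]
force: [-0.3, 2.4, 0.4]
opening: 0.0542
```

```bash
python3 -c "
from h import *
look('m6')"
```

```text
9.8 [0.5275 0.2057 0.0116] [-179.8  -36.1  -90.4] 0.0542 [-0.3  2.4  0.4]
blue top [(197, 228, 12, 11)]
blue side [(190, 139, 12, 13)]
tip? [289.1 210.3] 145.5 [0.4434 0.103  0.134 ]
tip? [254.3 189.1] 11.5 [0.4904 0.1789 0.134 ]
```

Tracking is perfect, and the blue-capped bottle has not moved.

Call:
arm_command:
  targets:
    - [[0,0,0,0,-0.3,0,0.614],[0,0,0,0,-0.7,0,0.614],[0,0,0,0,-1.1,0,0.614],[0,0,0,0,-1.5,0,0.614],[0,0,0,0,-1.9,0,0.614],[0,0,0,0,-2.3,0,0.614],[0,0,0,0,-2.7,0,0.614],[0,0,0,0,-3.1,0,0.614]]

```text
clock: 10.57
tool_pos: [0.5276, 0.1747, 0.0116]
orientation: [-179.7, -36.1, -90.4]
force: [-0.1, 2.6, -0.3]
opening: 0.0538
```

Call:
arm_command:
  targets:
    - [[0,0,0,0,-0.4,0,0.614],[0,0,0,0,-0.8,0,0.614],[0,0,0,0,-1.2,0,0.614],[0,0,0,0,-1.6,0,0.614],[0,0,0,0,-2.0,0,0.614],[0,0,0,0,-2.4,0,0.614],[0,0,0,0,-2.7,0,0.614],[0,0,0,0,-2.9,0,0.614]]

```text
clock: 11.23
tool_pos: [0.5275, 0.1456, 0.0116]
orientation: [-179.8, -36.1, -90.4]
force: [0.2, 1.4, 0.3]
opening: 0.0538
```

```bash
python3 -c "
from h import *
look('m7')"
```

```text
11.23 [0.5275 0.1456 0.0116] [-179.8  -36.1  -90.4] 0.0538 [0.2 1.4 0.3]
blue top [(197, 228, 12, 11)]
blue side [(190, 139, 11, 13)]
tip? [207.7 206.3] 538.5 [0.4519 0.2807 0.134 ]
tip? [304.8 194.5] 1634.5 [0.4785 0.0683 0.134 ]
```

Call:
arm_command:
  targets:
    - [[0,0,0,0,-0.3,0,0.614],[0,0,0,-0.1,-0.7,0,0.614],[0,0,0,-0.2,-1.1,0,0.614],[0,0,0,-0.3,-1.5,0,0.614],[0,0,0,-0.4,-1.9,0,0.614],[0,0,0,-0.5,-2.3,0,0.614],[0,0,0,-0.6,-2.6,0,0.614],[0,0,0,-0.6,-2.8,0,0.614]]

```text
clock: 12.0
tool_pos: [0.5212, 0.1175, 0.0116]
orientation: [-179.8, -36.1, -90.4]
force: [0.0, 1.6, 0.1]
opening: 0.0538
```

Call:
arm_command:
  targets:
    - [[0,0,0,0,0.5,0,0.614],[0,0,0,0,1.0,0,0.614],[0,0,0,0,1.4,0,0.614],[0,0,0,0,1.4,0,0.614]]

```text
clock: 12.33
tool_pos: [0.5219, 0.1334, 0.0115]
orientation: [-179.7, -36.1, -90.4]
force: [0.7, 0.7, 0.1]
opening: 0.0538
```

```bash
python3 - <<'E'
from h import *
look('z8')
T=ctrl.snapshot('top');cv2.imwrite('pics/T8.png',T);W=ctrl.snapshot('wrist');cv2.imwrite('pics/W8.png',W)
z=cv2.imread('pics/z8.png')
cv2.imwrite('pics/z8.png',np.vstack([z,np.hstack([cv2.resize(W[60:260,140:390],(400,225+0)),np.zeros((225,400,3),np.uint8)])]))
E
```

```text
12.33 [0.5219 0.1334 0.0115] [-179.7  -36.1  -90.4] 0.0538 [0.7 0.7 0.1]
blue top [(197, 228, 12, 11)]
blue side [(190, 139, 11, 13)]
tip? [213.7 207.3] 460.0 [0.4499 0.2676 0.134 ]
tip? [302.9 194.4] 1877.0 [0.4786 0.0723 0.134 ]
```

View pics/z8.png

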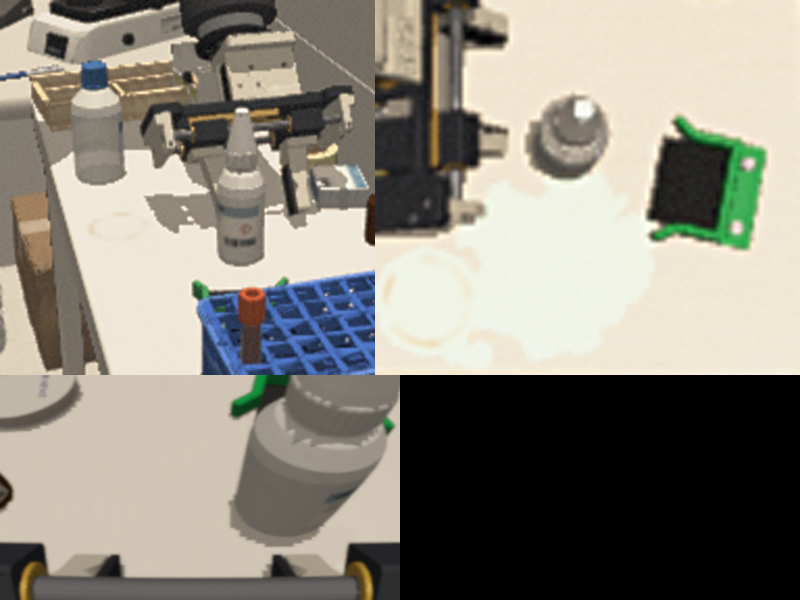

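The bottle stands upright in front of the bay. The tip is at top-crop (584,108) and side (241,112), and the bay tips are at (681,122) and (655,237). I'll triangulate these.

```bash
python3 - <<'E'
from h import *
mt=ctrl.camera_model('top');ms=ctrl.camera_model('side')
B=lambda u,v:((u-375+.5)/4.167-.5+245,(v+.5)/4.167-.5+165)
S=lambda u,v:((u+.5)/2.0833-.5+150,(v+.5)/2.0833-.5+110)
print('tip',tri(mt,B(584,108),ms,S(241,110)))
p=plane(ms,S(240,264),0);print('base front',p, 'left',plane(mt,B(535,165),0))
a=plane(mt,B(681,121),.015);b=plane(mt,B(655,237),.015)
c=plane(mt,B(765,150),.015);d=plane(mt,B(747,247),.015)
print(a,b,c,d)
x=a-b;print(np.degrees(np.arctan2(x[1],x[0])),np.degrees(np.arctan2((c-d)[1],(c-d)[0])))
# side inner lines via black floor corners (z=0)
for uv in[(664,138),(648,220),(730,148),(720,229)]:print(uv,plane(mt,B(*uv),0).round(4))
E
```

```text
tip (array([0.48586485, 0.09040239, 0.13719071]), np.float64(0.0014628623845524926))
base front [0.48160756 0.07716822 0.        ] left [0.47623553 0.10901745 0.        ]
[0.50120413 0.02096307 0.015     ] [0.43062158 0.03841492 0.015     ] [ 0.48344009 -0.02911354  0.015     ] [ 0.42480448 -0.01619142  0.015     ]
-13.888092690770446 -12.428193433035808
(664, 138) [0.4932 0.0294 0.    ]
(648, 220) [0.4424 0.0404 0.    ]
(730, 148) [ 0.487  -0.0109  0.    ]
(720, 229) [ 0.437  -0.0032  0.    ]
```

Call:
arm_command:
  targets:
    - [[0,0,-0.03,-0.6,0.1,0,0.27],[0,0,-0.07,-1.2,0.1,0,0.27],[0,0,-0.11,-1.8,0,0,0.27],[0,0,-0.15,-2.4,-0.1,0,0.27],[0,0,-0.19,-3.0,-0.3,0,0.27],[0,0,-0.215,-3.4,-0.5,0,0.27],[0,0,-0.215,-3.4,-0.5,0,0.27],[0,0,-0.215,-3.4,-0.5,0,0.27]]

```text
clock: 13.2
tool_pos: [0.4876, 0.1269, 0.0116]
orientation: [-179.8, -36.1, -102.7]
force: [-0.2, 0.6, -0.8]
opening: 0.0238
```

```bash
python3 -c "
from h import *
look('z9')"
```

```text
13.2 [0.4876 0.1269 0.0116] [-179.8  -36.1 -102.7] 0.0238 [-0.2  0.6 -0.8]
blue top [(197, 228, 12, 11)]
blue side [(190, 139, 11, 13)]
tip? [210.1 207.9] 442.5 [0.4485 0.2754 0.134 ]
tip? [310.7 193.8] 1328.0 [0.48   0.0554 0.134 ]
```

Call:
arm_command:
  targets:
    - [[0,0,0,-0.07,-0.3,0,0.27],[0,0,0,-0.15,-0.65,0,0.27],[0,0,0,-0.22,-1.0,0,0.27],[0,0,0,-0.3,-1.3,0,0.27],[0,0,0,-0.36,-1.6,0,0.27],[0,0,0,-0.43,-1.9,0,0.27],[0,0,0,-0.5,-2.2,0,0.27],[0,0,0,-0.56,-2.5,0,0.27]]

```text
clock: 13.97
tool_pos: [0.482, 0.1019, 0.0116]
orientation: [-179.7, -36.1, -102.7]
force: [1.1, 0.8, -1.1]
opening: 0.0237
```

Call:
arm_command:
  targets:
    - [[0,0,0,-0.07,-0.3,0,0.27],[0,0,0,-0.14,-0.6,0,0.27],[0,0,0,-0.2,-0.9,0,0.27],[0,0,0,-0.27,-1.2,0,0.27],[0,0,0,-0.34,-1.5,0,0.27],[0,0,0,-0.41,-1.8,0,0.27],[0,0,0,-0.47,-2.1,0,0.27],[0,0,0,-0.54,-2.4,0,0.27]]

```text
clock: 14.63
tool_pos: [0.4765, 0.0779, 0.0115]
orientation: [-179.8, -36.1, -102.7]
force: [0.9, 2.2, 0.2]
opening: 0.0234
```

```bash
python3 - <<'E'
from h import *
look('z10')
W=ctrl.snapshot('wrist');m=ctrl.camera_model('wrist')
z=cv2.imread('pics/z10.png')
cv2.imwrite('pics/z10.png',np.vstack([z,np.hstack([cv2.resize(W[60:240,110:430],(400,225)),cv2.resize(W[60:160,200:378],(400,225),interpolation=2)])]))
E
```

```text
14.63 [0.4765 0.0779 0.0115] [-179.8  -36.1 -102.7] 0.0234 [0.9 2.2 0.2]
blue top [(197, 228, 12, 11)]
blue side [(190, 139, 11, 13)]
tip? [229.2 209.8] 263.5 [0.4444 0.2333 0.134 ]
tip? [292.5 201.1] 9.0 [0.4636 0.0953 0.134 ]
tip? [324.6 189.6] 760.0 [0.4893 0.0247 0.134 ]
```

View pics/z10.png

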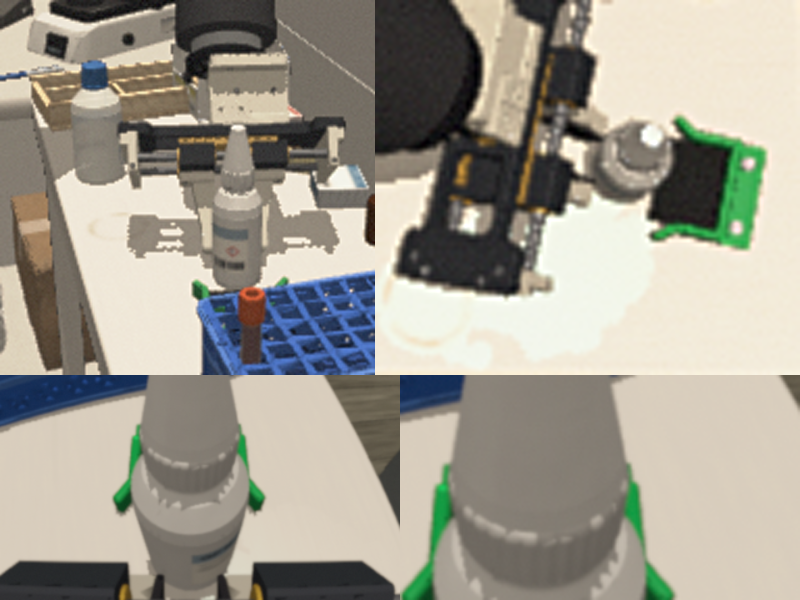

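The bottle stands upright seated between both fingertips. In the wrist view the flare tips, at columns 118 and 263, lie symmetrically about the bottle's centre at 190. I'll keep going along the bay axis.

Call:
arm_command:
  targets:
    - [[0,0,0,-0.07,-0.3,0,0.27],[0,0,0,-0.14,-0.6,0,0.27],[0,0,0,-0.2,-0.9,0,0.27],[0,0,0,-0.27,-1.2,0,0.27],[0,0,0,-0.34,-1.5,0,0.27],[0,0,0,-0.41,-1.8,0,0.27],[0,0,0,-0.47,-2.1,0,0.27],[0,0,0,-0.52,-2.3,0,0.27]]

```text
clock: 15.45
tool_pos: [0.4712, 0.0547, 0.0116]
orientation: [-179.8, -36.1, -102.8]
force: [-0.2, 1.0, -0.0]
opening: 0.0237
```

Call:
arm_command:
  targets:
    - [[0,0,0,-0.05,-0.2,0,0.27],[0,0,0,-0.09,-0.4,0,0.27],[0,0,0,-0.14,-0.6,0,0.27],[0,0,0,-0.18,-0.8,0,0.27],[0,0,0,-0.22,-1.0,0,0.27],[0,0,0,-0.25,-1.1,0,0.27]]

```text
clock: 15.95
tool_pos: [0.4688, 0.0439, 0.0116]
orientation: [-179.8, -36.1, -102.7]
force: [0.6, 1.1, -1.0]
opening: 0.0237
```

Call:
arm_command:
  targets:
    - [[0,0,0,-0.02,-0.1,0,0.27],[0,0,0,-0.05,-0.2,0,0.27],[0,0,0,-0.05,-0.2,0,0.27]]

```text
clock: 16.2
tool_pos: [0.4683, 0.042, 0.0116]
orientation: [-179.8, -36.1, -102.7]
force: [0.7, 0.1, 0.4]
opening: 0.0235
```

Call:
arm_command:
  targets:
    - [[0,0,0,-0.02,-0.1,0,0.27],[0,0,0,-0.05,-0.2,0,0.27],[0,0,0,-0.05,-0.2,0,0.27]]

```text
clock: 16.45
tool_pos: [0.4678, 0.04, 0.0116]
orientation: [-179.8, -36.1, -102.7]
force: [0.8, 1.3, -1.2]
opening: 0.0235
```

Call:
arm_command:
  targets:
    - [[0,0,0,-0.02,-0.1,0,0.27],[0,0,0,-0.02,-0.1,0,0.27]]

```text
clock: 16.62
tool_pos: [0.4676, 0.039, 0.0116]
orientation: [-179.8, -36.1, -102.7]
force: [0.5, 1.3, 0.1]
opening: 0.0235
```

Call:
arm_command:
  targets:
    - [[0,0,0,-0.02,-0.1,0,0.27],[0,0,0,-0.02,-0.1,0,0.27]]

```text
clock: 16.78
tool_pos: [0.4678, 0.0386, 0.0115]
orientation: [-179.7, -36.0, -102.7]
force: [0.0, 3.3, -0.1]
opening: 0.0237
```

Call:
arm_command:
  targets:
    - [[0,0,0,-0.02,-0.1,0,0.27],[0,0,0,-0.02,-0.1,0,0.27]]

```text
clock: 16.95
tool_pos: [0.468, 0.038, 0.0115]
orientation: [-179.7, -36.0, -102.7]
force: [0.5, 6.0, 0.2]
opening: 0.0239
```

```bash
python3 - <<'E'
from h import *
look('z11')
W=ctrl.snapshot('wrist')
z=cv2.imread('pics/z11.png')
cv2.imwrite('pics/z11.png',np.vstack([z,np.hstack([cv2.resize(W[60:240,110:430],(400,225)),cv2.resize(W[80:180,200:378],(400,225),interpolation=2)])]))
E
```

```text
16.95 [0.468  0.038  0.0115] [-179.7  -36.  -102.7] 0.0239 [0.5 6.  0.2]
blue top []
blue side [(190, 140, 11, 12)]
tip? [271.7 211.7] 9.5 [0.4403 0.1407 0.134 ]
tip? [237.  210.9] 92.5 [0.4419 0.2164 0.134 ]
tip? [309.1 204.4] 3.5 [0.4565 0.0593 0.134 ]
tip? [329.  201.2] 13.5 [0.4637 0.016  0.134 ]
tip? [332.7 190.8] 507.5 [0.4867 0.0072 0.134 ]
```

The force rose to 6 N, against about 1.5 N while sliding, so the bottle is on the back wall. The tip fix of (0.464, 0.016) matches the bay origin. I'll draw back slowly, then lift.

Call:
arm_command:
  targets:
    - [[0,0,0,0.02,0.1,0,0.27],[0,0,0,0.05,0.2,0,0.27],[0,0,0,0.11,0.5,0,0.27],[0,0,0,0.22,1.0,0,0.27],[0,0,0,0.4,1.7,0,0.27],[0,0,0,0.55,2.5,0,0.27],[0,0,0,0.75,3.3,0,0.27],[0,0,0,0.85,4.0,0,0.27]]

```text
clock: 17.77
tool_pos: [0.4762, 0.0783, 0.0115]
orientation: [-179.7, -36.1, -102.7]
force: [-0.3, 0.8, 0.8]
opening: 0.0239
```

Call:
arm_command:
  targets:
    - [[0,0,0,0,0.2,2,0.27],[0,0,0,0,0.5,5,0.27],[0,0,0,0,0.5,8,0.27],[0,0,0,0,0.5,11,0.27],[0,0,0,0,0.5,14,0.27],[0,0,0,0,0.5,17,0.27],[0,0,0,0,0.5,19,0.27],[0,0,0,0,0.5,19,0.27]]

```text
clock: 18.43
tool_pos: [0.4774, 0.0839, 0.2054]
orientation: [-179.5, -35.8, -102.8]
force: [0.3, -0.1, 0.2]
opening: 0.0237
```

```bash
python3 - <<'E'
from h import *
look('z12')
W=ctrl.snapshot('wrist');m=ctrl.camera_model('wrist')
T=ctrl.snapshot('top');S=ctrl.snapshot('side')
z=np.hstack([cv2.resize(S[110:290,150:350],(400,360),interpolation=2),cv2.resize(T[180:235,295:356],(400,360),interpolation=2)])
cv2.imwrite('pics/z12.png',np.vstack([z,np.hstack([cv2.resize(W[:180,100:400],(400,240)),cv2.resize(T[110:260,100:350],(400,240),interpolation=2)])]))
E
```

```text
18.43 [0.4774 0.0839 0.2054] [-179.5  -35.8 -102.8] 0.0237 [ 0.3 -0.1  0.2]
blue top [(197, 228, 12, 11)]
blue side [(190, 139, 11, 13)]
tip? [280.7 211.4] 3.5 [0.4411 0.1212 0.134 ]
tip? [334.2 204. ] 3.0 [0.4575 0.0049 0.134 ]
tip? [219.8 208.1] 432.5 [0.4481 0.2542 0.134 ]
tip? [329.  201.2] 13.5 [0.4637 0.016  0.134 ]
tip? [319.1 194.1] 1030.0 [0.4792 0.0371 0.134 ]
tip? [287.  181.5] 6.0 [0.5075 0.1068 0.134 ]
```

View pics/z12.png

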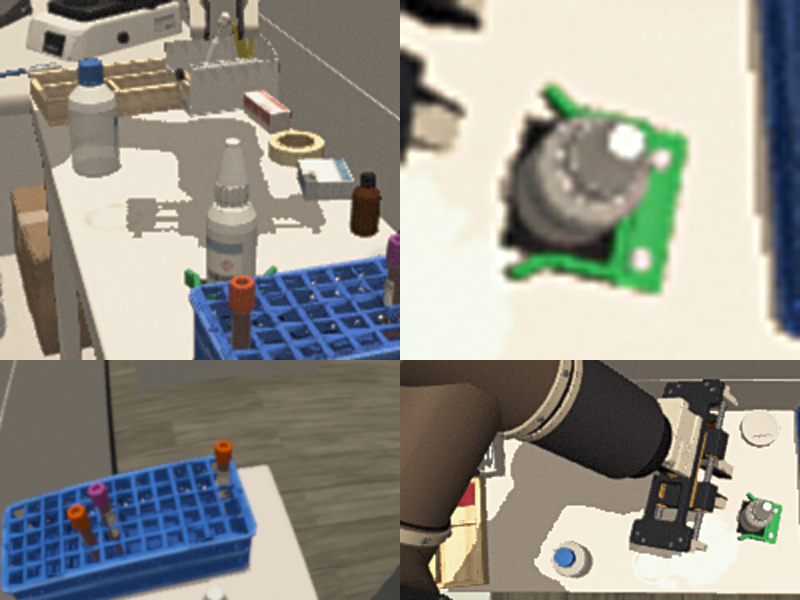

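The bottle stands upright in the bay, with the tip fix unchanged after release at (0.464, 0.016). The blue-capped bottle is back at its starting pixels and the hand is clear, so I'm handing in.

```bash
python3 -c "
from plant import ctrl
print(ctrl.close_job())"
```

```text
the job is handed in; nothing more can be done
None
```

The dropper bottle stands upright in the green bay against its back wall. The hand is clear, about 20 cm up, and I handed the job in at about 18.5 s. The blue-capped bottle was tilted along the way and came back upright.

**Push:** I kept the contact at roughly 17 mm above the table, with the hand tilted back 36°. The first stretch used one finger, so the wide gripper body would miss the blue-capped bottle. The last 9 cm used both fingertips as a cradle along the bay's axis.

**Mishap:** on my first push the gripper body leaned on the blue-capped bottle and tilted it noticeably. I saw it in the picture, backed off slowly, and it settled upright. Its cap is at the same pixels as at the start, to about 1 pixel, in both views.

**Last checks:**
- **Seating:** the push force rose to 6 N at the wall, against about 1–2.5 N while sliding.
- **Position:** the cone tip measured (0.464, 0.016) m against my bay origin estimate of (0.463, 0.016) m. It did not change after I drew the hand away.
- **Hand and other objects:** tool force was about 0 after withdrawal. The oil bottle, box, tape and petri dish look unmoved in the last picture, though I did not measure them again.

The final base contact with the back wall could not be seen directly, because the bottle and rack hide it. I inferred it from the force and the tip position.

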